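Unbolt the childproof knife box

TASK

Unbolt the wooden knife box: press its sprung steel catch bar down with one fingertip and keep it down while the other fingertip pushes the upright tab of the bolt all the way back, out of the keeper. Then let go, so that the catch springs up again and locks the bolt in the open position. Only press and push: pick nothing up and leave the other kitchen things where they stand.

Things in the scene. Friction and masses are not known exactly. Their poses are not given: they have to be found in the camera images.
- knifebox: Closed wooden knife box, fixed on the counter, 200 (x) by 320 (y) by 80 mm high; origin under its centre, z up. A steel bolt on its lid slides along box y, at x = -25 mm: shot towards +y, it opens towards -y. The catch bar lies parallel at x = +25 mm. Bolt guides and the blocks under the bar end 22 mm above the lid.
- bolt_tab (a point): Middle of the bolt tab's +y face (the one to push, towards box -y), 10 mm below its top edge. Upright steel tab, 34 mm wide (x), 8 mm thick (y), from 15 to 55 mm above the lid; behind it the flat bolt bar, 14 mm wide, ends 17 mm above the lid. Moves with the bolt: shut, it is at box (-27, 49, 125) mm. Axes as the box's.
- catch_top (a point): Centre of the top of the catch bar: flat steel, 26 (x) by 125 (y) by 4 mm. Released, it is at box (25, 30, 121) mm, 41 mm above the lid. Pressed anywhere, the whole bar goes straight down, and a fingertip can slide along it. Gap from bar to tab 22 mm in x, middle to middle 52 mm. Axes as the box's.
- keeper (a point): Top centre of the low steel keeper that the shot bolt enters, on the fixed strip at the box's +y end: box (-25, 115, 102) mm. Axes as the box's.
- catch (a joint): How far the catch bar is pressed down, m: 0 released, 0.009 fully down; spring of about 2 N at first, 5 N fully down. Its tooth locks in a comb on the bolt's side (a gap each 14 mm) and leaves it beyond about 5 mm; let go part way, it locks again or rests on the comb.
- bolt (a joint): Travel of the bolt, m: 0 shot (starts at 0 to 0.0015), 0.042 fully open at its stop, the tab then moved 42 mm towards box -y. About 1.5 N of friction. Only from 0.040 on can the catch spring up and lock it open.
- stopper: Green glass cruet stopper standing on its round head on the lid, 32 mm wide, 40 mm high; loose; origin under its centre.
- salt: White ceramic salt jar on the lid, 36 mm wide, 50 mm high; loose; origin under its centre.
- canister: Closed blue ceramic canister on the counter beside the box's +y end, 104 mm wide, 140 mm high; loose; origin under its centre.
- mill: Turned wooden pepper mill on the counter, 54 mm wide, 125 mm high; loose; origin under its centre.
- mug: White mug on the counter, 76 mm wide, 85 mm high; loose; origin under its centre.
- spoon: Steel spoon lying on the counter in front of the box (its -x side, towards the robot), 200 mm long; loose.
- sieve: Small tin sieve on the counter beside the box's -y end, bowl 68 mm wide and 30 mm high, 95 mm handle towards its -x; loose; origin under its bowl's centre.

How it is judged:
By the outcome, as a careful person would: the job done as asked, in the order asked, and still so for the second after the job is handed in, with the robot touching nothing.
It also fails if it takes over 38 s, if anything falls off the work surface, if the arm or the gripper's body presses on something with over 40 N, if the wrist force passes 120 N, or if a joint passes its speed limit or range.

ROBOT

A 6-joint arm with a two-finger parallel gripper is mounted at the origin on the work surface. World frame = base frame: x ahead of the robot, y to its left, z up, the work surface at z = 0. Lengths are in m, angles in rad, forces in N, time in s.
With the tool pointing down it reaches from about 0.35 to 0.775 m from the base axis. Payload 5.5 kg.
Tool frame: the origin (TCP) lies midway between the tips of the shut fingers; the grasp point (between the pads) lies 19 mm behind it; z points along the fingers, y is the line along which they close (so a half turn about z gives the same grasp; the last joint's range is limited). The gripper opens to 85 mm and grips with 20 to 120 N. Pads are 22 mm wide; open, the fingers measure 114 mm over their backs; the gripper's body (76 mm by 85 mm) begins 54 mm behind the grasp point. The pads swing forward as they close: fully open they stand 13 mm farther back than shut.
Start: joints at [1.209, 0.313, 0.046, 1.304, 0, 1.431], TCP at [0.127, 0.561, 0.231] pointing down, gripper open.
Joint ranges: [-2.76, 2.76], [-0.86, 1.69], [-1.03, 1.26], [-2.2, 2.34], [-1.47, 1.5], [-3.14, 3.14]. Speed limits (rad/s): [2.57, 2.57, 3.14, 3.14, 3.14, 3.14].

INTERFACE

Orientations are given as a unit quaternion [w, x, y, z].
In Python, from workcell import env gives the robot as it stands. The module is installed in compiled form; this text tells all that it offers.
- The arm moves only by the tool servo_tool, never from a script. Its argument "increments" is a list of rows, each an object of numbers: "grip": the closure, from 0 (fully open) to 1 (shut); "x", "y", "z": the shift along the tool's x, y, z in mm; "roll": the turn about the tool's z in degrees. In form: [{"grip": .., "x": .., "y": .., "z": .., "roll": ..}, ...]. A call has 1 to 5 rows; each row shifts and turns the commanded pose from where the row before left it, along the tool's axes as they then stand; what a row does not reach is not made up. A row lasts 1/12 s, in which the tool goes at most 41.7 mm and 7.16 degrees, less where a joint would pass 70% of its speed; a pose out of reach is approached as far as the arm can. A call is refused whole if a number of a shift passes 41.7 or a number of a turn 7.16, either way. A call with a gripper value outside its range is refused whole. The fingers move at their own pace and stop on an object; "grip_force" is the grip in N (left out, the last holds). Time passes only in rows, so rows that do not move let the fingers close. It gives the time, the measured TCP pose, the force, the opening and the grip force at its end, in the units of the state.
- env.get_state(): the state, without advancing time (a new reading comes with each control period).
- env.read_camera(name): name is "scene" or "top" or "wrist"; returns the picture (384x512x3 uint8, red, green, blue); there is no depth.
- env.get_calibration(name): a dict with "vertical_fov" (degrees; the focal length in pixels is half the picture's height over the tangent of half this angle, whatever the lens; pixels are square), "cx", "cy" (the principal point, pixels), "k1" (the pictures are not rectified: a ray, as slopes to the right and down, at radius r is drawn at 1 + k1 r^2 times it, then the intrinsics apply), "rvec" (rotation vector, rad) and "tvec" (3), from world to camera coordinates, as OpenCV has them; the wrist camera has in their place "tool_from_camera" (4x4, takes a point from camera to tool coordinates, whose origin is the TCP and whose axes are the flange's). Camera axes: x right, y down, z forward; pixel columns grow to the right and rows downward; lengths in m; the calibration is good to about 2 mm. A picture is of the moment at which its call begins: read the wrist's pose just before it. get_calibration takes no time and is no camera call.
- env.hand_in(): hands the job in; it is judged then, once.
The state is a dict: "clock": time; "joint_pos": joint angles; "qvel": joint speeds; "tau": joint torques, N m; "tcp_pos": TCP position; "orientation": TCP orientation; "wrist_force": force on the tool from outside, world axes, zero at the start; "ft_torque": the same for the moment, N m; "finger_gap": finger opening in m; "grip_force": force on a finger pad.
Only numpy, scipy, OpenCV 4.12 (cv2) and the standard library are available. Lean on these libraries where they do the work, as an engineer would, in place of code of your own. Each camera call takes 0.05 s, during which the arm holds its last target. There are 200 camera calls.

## Working session

There is one attempt and no reset: what is moved stays moved. The work goes in short steps, Python scripts to look and compute and a tool call to move; the robot and the scene stay as the last step left them, time stands still between calls to the robot, and variables do not carry over. Pictures are saved under pics/ and viewed, at most 10 in all, crops included, and the job is handed in when it is done.

Besides the shell and the picture viewer there is one more tool, called after "Call:" by a JSON object that holds its "method" and its "body". servo_tool: Moves the arm, as the interface text tells. Its arguments: {"type":"object","properties":{"increments":{"type":"array"},"grip_force":{"type":"number"}},"required":["increments"]}

```bash
mkdir -p pics; cat > h.py <<'E'
import numpy as np, cv2
from workcell import env
from scipy.spatial.transform import Rotation as R
def cam(n, st=None):
    c=env.get_calibration(n); f=192/np.tan(np.radians(c["vertical_fov"])/2)
    if n=="wrist":
        q=np.array(st["orientation"]); T=np.eye(4); T[:3,:3]=R.from_quat(q[[1,2,3,0]]).as_matrix(); T[:3,3]=st["tcp_pos"]
        T=T@np.array(c["tool_from_camera"])
    else:
        T=np.eye(4); Rm=cv2.Rodrigues(np.array(c["rvec"],float))[0]; T[:3,:3]=Rm.T; T[:3,3]=-Rm.T@np.array(c["tvec"]).ravel()
    return f,c["cx"],c["cy"],c["k1"],T
def ray(C,uv):
    f,cx,cy,k,T=C; d=np.array([(uv[0]-cx)/f,(uv[1]-cy)/f]); s=d.copy()
    for _ in range(20): s=d/(1+k*(s@s))
    v=T[:3,:3]@np.r_[s,1]; return T[:3,3],v
def onz(C,uv,z):
    o,v=ray(C,uv); return o+v*(z-o[2])/v[2]
def proj(C,p):
    f,cx,cy,k,T=C; q=T[:3,:3].T@(np.asarray(p)-T[:3,3]); s=q[:2]/q[2]; s=s*(1+k*(s@s)); return np.array([cx,cy])+f*s
E
python3 - <<'E'
from h import *
for n in("top","scene"):
    cv2.imwrite(f"pics/{n}0.png",env.read_camera(n)[:,:,::-1])
s=env.get_state();print({k:np.round(s[k],3) for k in("clock","tcp_pos","orientation","finger_gap","wrist_force")})
print(np.round(cam("top")[4],3), np.round(cam("scene")[4],3)); print(np.round(cam("wrist",s)[4],3))
E
```

```text
{'clock': np.float64(0.1), 'tcp_pos': array([0.126, 0.56 , 0.23 ]), 'orientation': array([-0.   ,  0.111,  0.994, -0.001]), 'finger_gap': np.float64(0.085), 'wrist_force': array([0.331, 0.109, 0.482])}
[[ 0.012 -0.987  0.16   0.388]
 [-1.    -0.012 -0.     0.059]
 [ 0.002 -0.16  -0.987  1.112]
 [ 0.     0.     0.     1.   ]] [[ 0.551  0.532 -0.643  1.103]
 [ 0.834 -0.339  0.435 -0.304]
 [ 0.013 -0.776 -0.63   0.616]
 [ 0.     0.     0.     1.   ]]
[[ 0.221  0.936  0.273  0.057]
 [ 0.975 -0.212 -0.063  0.577]
 [-0.001  0.28  -0.96   0.374]
 [ 0.     0.     0.     1.   ]]
```

View pics/top0.png

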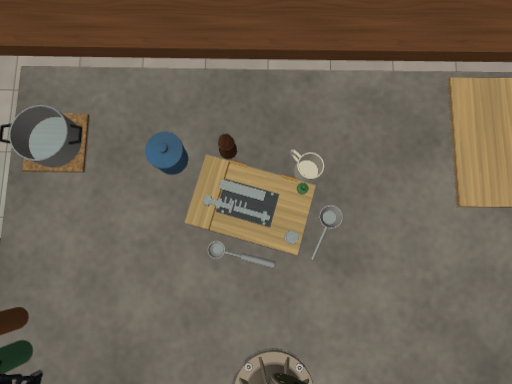

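View pics/scene0.png

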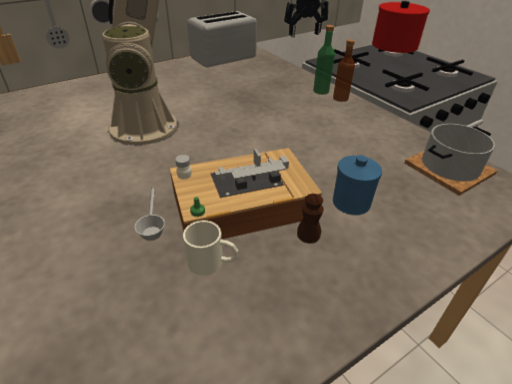

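The top view shows the box with lid corners near (206,155), (315,187), (298,253) and (187,222). The +y (keeper) end is at the left, the bolt is on the lower (robot) side and the catch bar on the upper side. The scene view shows the tab upright near (257,157). Next I'll fit the lid.

```bash
python3 - <<'E'
from h import *
im=cv2.imread("pics/top0.png"); C=cam("top")
hsv=cv2.cvtColor(im,cv2.COLOR_BGR2HSV)
m=cv2.inRange(hsv,(8,60,110),(30,255,255)); m[:, :170]=0; m[:,330:]=0; m[:140]=0;m[270:]=0
m=cv2.morphologyEx(m,cv2.MORPH_CLOSE,np.ones((5,5)))
c=max(cv2.findContours(m,0,2)[0],key=cv2.contourArea)
h=cv2.convexHull(c)[:,0,:]
P=np.array([onz(C,p.astype(float),.08)[:2] for p in h],np.float32)*1000
r=cv2.minAreaRect(P); print(r); ctr=np.array(r[0])/1000
box=cv2.boxPoints(r); print(box)
# long axis, towards +y
e=[box[1]-box[0],box[2]-box[1]]; l=max(e,key=np.linalg.norm); l=l/np.linalg.norm(l); l*=np.sign(l[1])
x=np.array([l[1],-l[0]]); print("yaw of box",np.degrees(np.arctan2(x[1],x[0])))
def W(b): b=np.array(b)/1000; return np.r_[ctr+x*b[0]+l*b[1],b[2]]
for n,b in dict(tab=(-27,49,125),catch=(25,30,121),keeper=(-25,115,102)).items(): print(n,W(b).round(4),proj(C,W(b)).round(1), proj(cam("scene"),W(b)).round(1))
E
```

```text
((515.065673828125, 69.96612548828125), (322.34588623046875, 206.5186767578125), 74.76124572753906)
[[ 373.07404   -58.398933]
 [ 572.33136  -112.68069 ]
 [ 657.0573    198.33118 ]
 [ 457.8       252.61295 ]]
yaw of box -15.238746
tab [0.5019 0.1243 0.125 ] [229.4 205.3] [259.7 154.6]
catch [0.5471 0.0923 0.121 ] [241.9 188.8] [259.3 169.5]
keeper [0.5212 0.1875 0.102 ] [206.8 198.9] [284.9 158.4]
```

```bash
cat >> h.py <<'E'
ctr=np.array([.515,.070]); yaw=np.radians(-15.2)
def W(b):
    b=np.array(b)/1000; c,s=np.cos(yaw),np.sin(yaw); return np.r_[ctr+[c*b[0]-s*b[1],s*b[0]+c*b[1]],b[2]]
def B(p):
    c,s=np.cos(yaw),np.sin(yaw); d=np.asarray(p)[:2]-ctr; return np.r_[c*d[0]+s*d[1],-s*d[0]+c*d[1],p[2]]*1000
def toolang(st):
    q=np.array(st["orientation"]); M=R.from_quat(q[[1,2,3,0]]).as_matrix(); return M
E
python3 - <<'E'
from h import *
s=env.get_state(); M=toolang(s); a=np.degrees(np.arctan2(M[1,1],M[0,1])); n=13; roll=a+15.2; print(a,roll/n)
d=(W((-1,80,215))-np.array(s["tcp_pos"]))*1000/n
for k in range(n):
    print(np.round((M@R.from_euler('z',k*roll/n,degrees=True).as_matrix()).T@d,0))
E
```

```text
77.29287879343464 7.1148368302642035
[-38. -24.   1.]
[-40. -19.   1.]
[-42. -14.   1.]
[-44.  -9.   1.]
[-45.  -3.   1.]
[-45.   2.   1.]
[-44.   8.   1.]
[-43.  13.   1.]
[-41.  18.   1.]
[-38.  23.   1.]
[-35.  28.   1.]
[-31.  32.   1.]
[-27.  36.   1.]
```

Call:
{"method": "servo_tool", "body": {"increments": [{"grip":0.5,"x":-33,"y":-21,"z":1,"roll":7.1},{"grip":0.5,"x":-35,"y":-17,"z":1,"roll":7.1},{"grip":0.5,"x":-37,"y":-12,"z":1,"roll":7.1},{"grip":0.5,"x":-38,"y":-8,"z":1,"roll":7.1},{"grip":0.5,"x":-39,"y":-3,"z":1,"roll":7.1}]}}

```text
clock: 0.52
tcp_pos: [0.2638, 0.4206, 0.2259]
orientation: [-0.0, 0.411, 0.912, -0.0]
wrist_force: [0.6, 0.3, 0.2]
finger_gap: 0.0426
grip_force: 0.0
```

Call:
{"method": "servo_tool", "body": {"increments": [{"grip":0.5,"x":-39,"y":2,"z":1,"roll":7.1},{"grip":0.5,"x":-38,"y":7,"z":1,"roll":7.1},{"grip":0.5,"x":-37,"y":11,"z":1,"roll":7.1},{"grip":0.5,"x":-36,"y":16,"z":1,"roll":7.1},{"grip":0.5,"x":-33,"y":20,"z":1,"roll":7.1}]}}

```text
clock: 0.93
tcp_pos: [0.4005, 0.2821, 0.221]
orientation: [-0.0, 0.67, 0.743, -0.0]
wrist_force: [0.4, 0.5, -0.3]
finger_gap: 0.0426
grip_force: 0.0
```

Call:
{"method": "servo_tool", "body": {"increments": [{"grip":0.5,"x":-30,"y":24,"z":1,"roll":7.1},{"grip":0.5,"x":-27,"y":28,"z":1,"roll":7.1},{"grip":0.5,"x":-23,"y":31,"z":1,"roll":7.1},{"grip":0.5,"x":0,"y":0,"z":0,"roll":0},{"grip":0.5,"x":0,"y":0,"z":0,"roll":0}]}}

```text
clock: 1.35
tcp_pos: [0.4829, 0.2005, 0.2175]
orientation: [-0.0, 0.794, 0.607, -0.001]
wrist_force: [-1.3, 0.3, -0.4]
finger_gap: 0.0426
grip_force: 0.0
```

```bash
cat > st.py <<'E'
from h import *
s=env.get_state(); M=toolang(s)
print("t",round(s["clock"],2),"box",B(s["tcp_pos"]).round(1),"yang",np.degrees(np.arctan2(M[1,1],M[0,1])).round(2),"tilt",M[:,2].round(3),"gap",round(s["finger_gap"]*1000,1),"F",np.round(s["wrist_force"],1))
E
python3 st.py
```

```text
t 1.35 box [-65.2 117.5 217.5] yang -15.2 tilt [-0.001 -0.    -1.   ] gap 42.6 F [-1.3  0.3 -0.4]
```

Call:
{"method": "servo_tool", "body": {"increments": [{"grip":0.53,"x":-15,"y":32,"z":0,"roll":0},{"grip":0.53,"x":-15,"y":32,"z":0,"roll":0},{"grip":0.53,"x":0,"y":0,"z":0,"roll":0},{"grip":0.53,"x":0,"y":0,"z":0,"roll":0}]}}

```text
clock: 1.68
tcp_pos: [0.5359, 0.1568, 0.2177]
orientation: [-0.001, 0.793, 0.609, -0.0]
wrist_force: [-0.1, -0.5, 0.7]
finger_gap: 0.04
grip_force: 0.0
```

```bash
python3 st.py; python3 - <<'E'
from h import *
s=env.get_state(); im=env.read_camera("wrist"); C=cam("wrist",s)
im=np.ascontiguousarray(im[:,:,::-1]); cv2.imwrite("pics/w1raw.png",im)
for n,b in dict(tab=(-27,49,125),catch=(25,30,121),keeper=(-25,115,102)).items(): print(n,proj(C,W(b)).round(1))
cv2.imwrite("pics/w1.png",cv2.resize(im,(768,576)))
E
```

```text
t 1.68 box [ -2.6  89.2 217.7] yang -15.0 tilt [-0.001  0.    -1.   ] gap 40.0 F [-0.1 -0.5  0.7]
tab [227.4 234.7]
catch [290.4 253.5]
keeper [230.4 149. ]
```

View pics/w1.png

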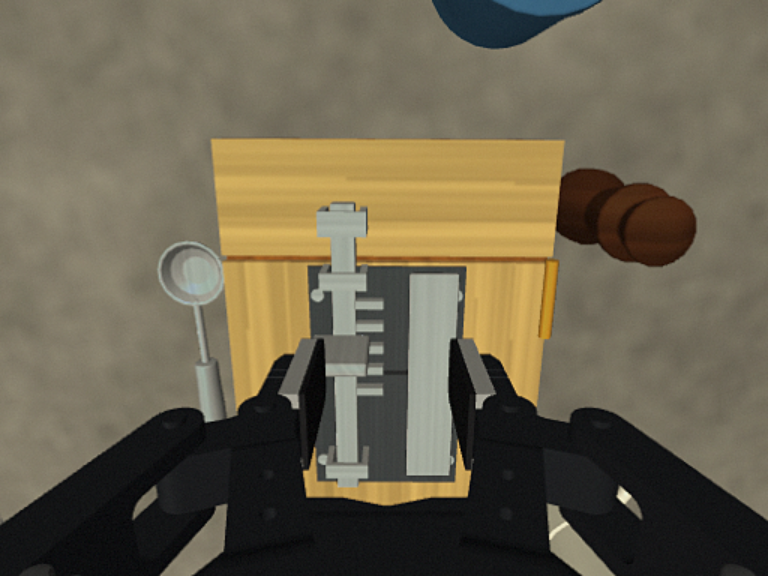

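The wrist view shows the bar at scaled x 408–459, y 273–475, the tab near (347,355) and the keeper near (342,220). All are close to the prediction. I'll measure the offsets.

```bash
python3 - <<'E'
from h import *
s=env.get_state(); C=cam("wrist",s); im=cv2.imread("pics/w1raw.png")
print(s["tcp_pos"])
for n,uv,z in [("bar tl",(411,273),121),("bar tr",(459,274),121),("bar bl",(407,475),121),("bar br",(450,475),121)]: print(n,B(onz(C,np.array(uv)/1.5,z/1000)).round(1))
for n,uv,z in [("tab topL",(325,375),135),("tab topR",(368,375),135),("lid far L",(211,139),80),("lid far R",(564,140),80)]: print(n,B(onz(C,np.array(uv)/1.5,z/1000)).round(1))
for n,b in dict(topback=(-27,41,135),topfront=(-27,49,135),botfront=(-27,49,95)).items(): print(n,1.5*proj(C,W(b)))
cv2.imwrite("pics/w1c.png",cv2.resize(im[205:260,195:325],None,fx=6,fy=6,interpolation=cv2.INTER_CUBIC))
E
```

```text
[0.5349789  0.15735749 0.21780662]
bar tl [  9.1  92.6 121. ]
bar tr [ 34.2  92.2 121. ]
bar bl [  9.  -32.9 121. ]
bar br [ 34.7 -32.8 121. ]
tab topL [-35.8  40.8 135. ]
tab topR [-13.2  40.9 135. ]
lid far L [-103.6  159.6   80. ]
lid far R [ 96.8 159.8  80. ]
topback [341.64732443 374.65563315]
topfront [341.28730412 360.79563763]
botfront [347.445408   330.80572531]
```

View pics/w1c.png

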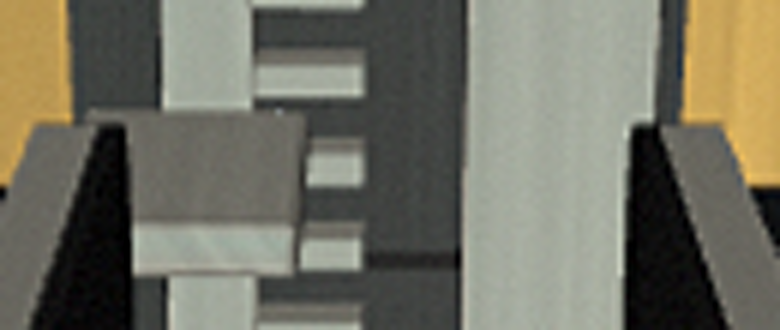

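Call:
{"method": "servo_tool", "body": {"increments": [{"grip":0.53,"x":-21,"y":-1,"z":0,"roll":0},{"grip":0.53,"x":0,"y":0,"z":30,"roll":0},{"grip":0.53,"x":0,"y":0,"z":30,"roll":0},{"grip":0.53,"x":0,"y":0,"z":27,"roll":0},{"grip":0.53,"x":0,"y":0,"z":0,"roll":0}]}}

```text
clock: 2.15
tcp_pos: [0.5242, 0.1377, 0.1264]
orientation: [-0.003, 0.793, 0.61, -0.004]
wrist_force: [-1.0, 0.4, -0.3]
finger_gap: 0.0403
grip_force: 0.0
```

```bash
sed -i 's/^ctr=.*/ctr=np.array([.515,.070])-.0032*np.array([.965,-.262]); yaw=np.radians(-15.2)/' h.py; sed -i 's/^yaw.*//' h.py; python3 st.py; python3 st.py; python3 - <<'E'
from h import *
im=np.ascontiguousarray(env.read_camera("wrist")[:,:,::-1]); cv2.imwrite("pics/w2.png",cv2.resize(im,(768,576)))
im=np.ascontiguousarray(env.read_camera("scene")[:,:,::-1]); cv2.imwrite("pics/s2.png",cv2.resize(im[100:230,150:340],None,fx=4,fy=4))
E
```

```text
t 2.15 box [ -5.7  67.8 126.4] yang -14.85 tilt [-0.01  -0.001 -1.   ] gap 40.3 F [-1.   0.4 -0.3]
t 2.15 box [ -5.7  67.8 126.4] yang -14.85 tilt [-0.01  -0.001 -1.   ] gap 40.3 F [-1.   0.4 -0.3]
```

View pics/w2.png

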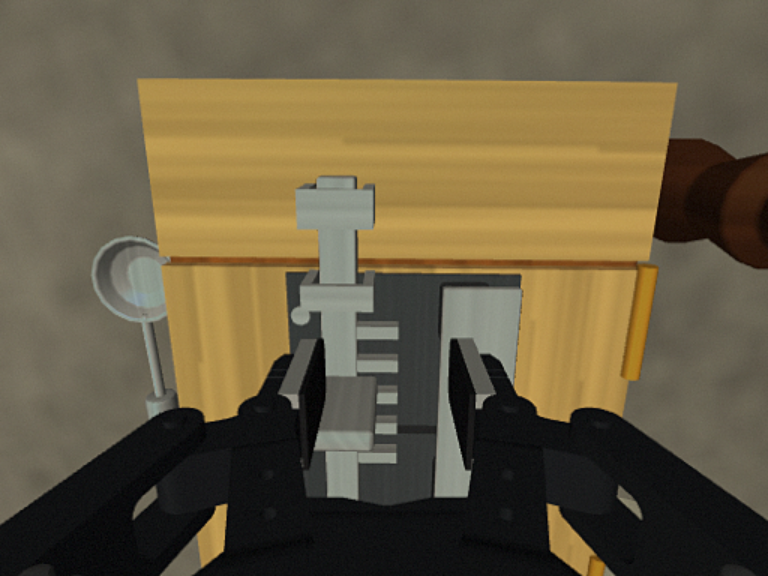

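View pics/s2.png

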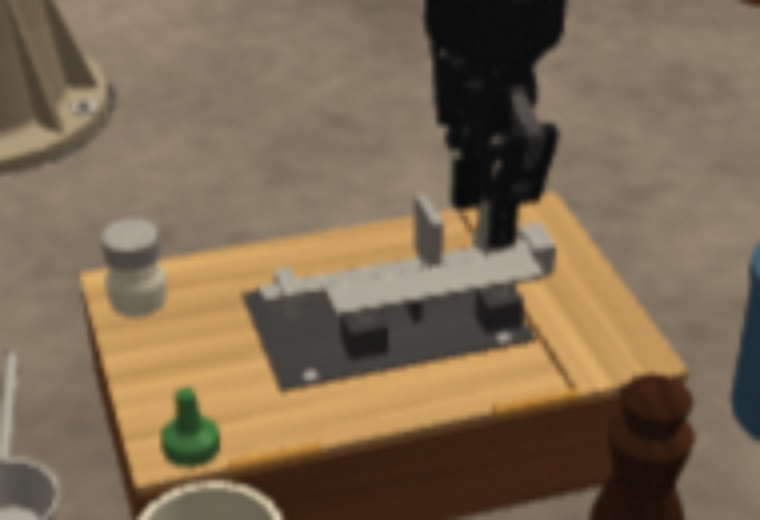

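The pads sit just above bar height, on the +y side of the tab with a clear gap. They need about 4 mm more towards box +x.

Call:
{"method": "servo_tool", "body": {"increments": [{"grip":0.53,"x":0,"y":4,"z":0,"roll":0},{"grip":0.53,"x":0,"y":0,"z":0,"roll":0},{"grip":0.53,"x":0,"y":0,"z":4,"roll":0},{"grip":0.53,"x":0,"y":0,"z":0,"roll":0}]}}

```text
clock: 2.58
tcp_pos: [0.5342, 0.1358, 0.128]
orientation: [0.0, 0.793, 0.609, 0.001]
wrist_force: [-0.8, 0.5, -0.2]
finger_gap: 0.0403
grip_force: 0.0
```

```bash
python3 st.py
```

```text
t 2.58 box [  4.4  68.5 128. ] yang -15.0 tilt [ 0.002  0.    -1.   ] gap 40.3 F [-0.8  0.5 -0.2]
```

Call:
{"method": "servo_tool", "body": {"increments": [{"grip":0.53,"x":0,"y":0,"z":4,"roll":0},{"grip":0.53,"x":0,"y":0,"z":0,"roll":0},{"grip":0.53,"x":0,"y":0,"z":0,"roll":0}]}}

```text
clock: 2.83
tcp_pos: [0.5333, 0.1355, 0.1231]
orientation: [-0.0, 0.793, 0.609, -0.0]
wrist_force: [-0.7, -1.0, -0.0]
finger_gap: 0.0402
grip_force: 0.0
```

Call:
{"method": "servo_tool", "body": {"increments": [{"grip":0.53,"x":0,"y":-4.5,"z":0,"roll":0},{"grip":0.53,"x":0,"y":0,"z":4,"roll":0},{"grip":0.53,"x":0,"y":0,"z":0,"roll":0},{"grip":0.53,"x":0,"y":0,"z":0,"roll":0}]}}

```text
clock: 3.17
tcp_pos: [0.5289, 0.1369, 0.1193]
orientation: [-0.0, 0.793, 0.609, -0.0]
wrist_force: [-0.4, -0.0, 2.1]
finger_gap: 0.0402
grip_force: 0.9
```

Call:
{"method": "servo_tool", "body": {"increments": [{"grip":0.53,"x":0,"y":0,"z":3,"roll":0},{"grip":0.53,"x":0,"y":0,"z":0,"roll":0},{"grip":0.53,"x":0,"y":0,"z":0,"roll":0}]}}

```text
clock: 3.42
tcp_pos: [0.5292, 0.1369, 0.1163]
orientation: [-0.0, 0.793, 0.609, 0.0]
wrist_force: [-0.6, 0.6, 2.1]
finger_gap: 0.0402
grip_force: 1.3
```

```bash
python3 st.py
```

```text
t 3.42 box [ -0.6  68.3 116.3] yang -15.0 tilt [ 0.  0. -1.] gap 40.2 F [-0.6  0.6  2.1]
```

Call:
{"method": "servo_tool", "body": {"increments": [{"grip":0.53,"x":0,"y":0,"z":3,"roll":0},{"grip":0.53,"x":0,"y":0,"z":0,"roll":0},{"grip":0.53,"x":0,"y":0,"z":0,"roll":0}]}}

```text
clock: 3.67
tcp_pos: [0.5293, 0.1368, 0.1133]
orientation: [-0.0, 0.793, 0.609, 0.0]
wrist_force: [0.1, 1.3, 3.6]
finger_gap: 0.0403
grip_force: 1.8
```

Call:
{"method": "servo_tool", "body": {"increments": [{"grip":0.53,"x":0,"y":0,"z":2,"roll":0},{"grip":0.53,"x":0,"y":0,"z":0,"roll":0},{"grip":0.53,"x":0,"y":0,"z":0,"roll":0}]}}

```text
clock: 3.92
tcp_pos: [0.5293, 0.1368, 0.1114]
orientation: [0.0, 0.793, 0.609, 0.0]
wrist_force: [-0.7, 1.1, 4.4]
finger_gap: 0.0401
grip_force: 2.0
```

Call:
{"method": "servo_tool", "body": {"increments": [{"grip":0.53,"x":0,"y":0,"z":1,"roll":0},{"grip":0.53,"x":0,"y":0,"z":0,"roll":0},{"grip":0.53,"x":0,"y":0,"z":0,"roll":0}]}}

```text
clock: 4.17
tcp_pos: [0.5293, 0.1368, 0.1105]
orientation: [0.0, 0.793, 0.609, 0.0]
wrist_force: [-1.4, 1.7, 4.9]
finger_gap: 0.0401
grip_force: 2.4
```

Call:
{"method": "servo_tool", "body": {"increments": [{"grip":0.53,"x":-6,"y":0,"z":0.3,"roll":0},{"grip":0.53,"x":-6,"y":0,"z":0,"roll":0},{"grip":0.53,"x":-5,"y":0,"z":0,"roll":0},{"grip":0.53,"x":0,"y":0,"z":0,"roll":0},{"grip":0.53,"x":0,"y":0,"z":0,"roll":0}]}}

```text
clock: 4.58
tcp_pos: [0.5255, 0.1201, 0.1104]
orientation: [0.0, 0.794, 0.609, 0.001]
wrist_force: [0.9, 1.8, 4.4]
finger_gap: 0.0401
grip_force: 2.7
```

```bash
python3 st.py
```

```text
t 4.58 box [  0.2  51.1 110.4] yang -15.03 tilt [ 0.002  0.    -1.   ] gap 40.1 F [0.9 1.8 4.4]
```

Call:
{"method": "servo_tool", "body": {"increments": [{"grip":0.53,"x":-7,"y":0,"z":0,"roll":0},{"grip":0.53,"x":-7,"y":0,"z":0,"roll":0},{"grip":0.53,"x":-7,"y":0,"z":0,"roll":0},{"grip":0.53,"x":-6,"y":0,"z":0,"roll":0},{"grip":0.53,"x":0,"y":0,"z":0,"roll":0}]}}

```text
clock: 5.0
tcp_pos: [0.5182, 0.0938, 0.1104]
orientation: [0.0, 0.794, 0.608, 0.001]
wrist_force: [1.1, 2.2, 5.3]
finger_gap: 0.0405
grip_force: 2.8
```

```bash
python3 st.py; python3 - <<'E'
from h import *
im=np.ascontiguousarray(env.read_camera("scene")[:,:,::-1]); cv2.imwrite("pics/s3.png",cv2.resize(im[100:230,150:340],None,fx=4,fy=4))
E
```

```text
t 5.0 box [1.000e-01 2.380e+01 1.104e+02] yang -15.04 tilt [ 0.001  0.001 -1.   ] gap 40.5 F [1.1 2.2 5.3]
```

View pics/s3.png

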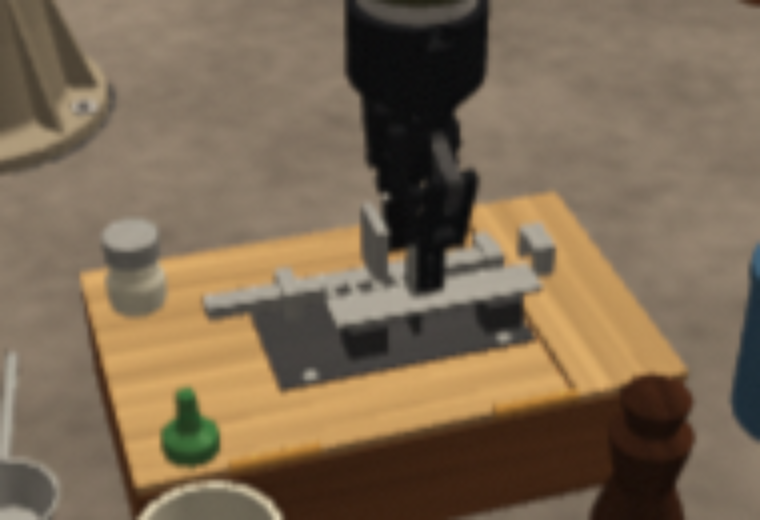

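The bar is down and the bolt has left the keeper, with the tab carried along. I'll push on to the stop.

Call:
{"method": "servo_tool", "body": {"increments": [{"grip":0.53,"x":-5,"y":0,"z":0,"roll":0},{"grip":0.53,"x":-3,"y":0,"z":0,"roll":0},{"grip":0.53,"x":0,"y":0,"z":0,"roll":0},{"grip":0.53,"x":0,"y":0,"z":0,"roll":0}]}}

```text
clock: 5.38
tcp_pos: [0.5165, 0.0873, 0.1105]
orientation: [-0.0, 0.793, 0.609, 0.001]
wrist_force: [1.6, 6.7, 5.6]
finger_gap: 0.0399
grip_force: 5.4
```

Call:
{"method": "servo_tool", "body": {"increments": [{"grip":0.53,"x":-2,"y":0,"z":0,"roll":0},{"grip":0.53,"x":0,"y":0,"z":0,"roll":0},{"grip":0.53,"x":0,"y":0,"z":0,"roll":0}]}}

```text
clock: 5.63
tcp_pos: [0.5165, 0.0873, 0.1105]
orientation: [-0.002, 0.793, 0.609, 0.003]
wrist_force: [2.6, 12.9, 4.4]
finger_gap: 0.0401
grip_force: 8.3
```

Call:
{"method": "servo_tool", "body": {"increments": [{"grip":0.53,"x":1.5,"y":0,"z":0,"roll":0},{"grip":0.53,"x":0,"y":0,"z":-5,"roll":0},{"grip":0.53,"x":0,"y":0,"z":-7,"roll":0},{"grip":0.53,"x":0,"y":0,"z":-5,"roll":0},{"grip":0.53,"x":0,"y":0,"z":0,"roll":0}]}}

```text
clock: 6.05
tcp_pos: [0.5157, 0.0873, 0.1267]
orientation: [-0.001, 0.793, 0.609, 0.001]
wrist_force: [3.0, 6.8, 1.3]
finger_gap: 0.0401
grip_force: 3.9
```

Call:
{"method": "servo_tool", "body": {"increments": [{"grip":0.53,"x":6,"y":0,"z":-5,"roll":0},{"grip":0.53,"x":5,"y":0,"z":-25,"roll":0},{"grip":0.53,"x":0,"y":0,"z":-35,"roll":0},{"grip":0.53,"x":30,"y":0,"z":-25,"roll":0},{"grip":0.53,"x":0,"y":0,"z":0,"roll":0}]}}

```text
clock: 6.47
tcp_pos: [0.5293, 0.1278, 0.2221]
orientation: [0.002, 0.793, 0.609, 0.003]
wrist_force: [0.6, 0.1, 0.4]
finger_gap: 0.0404
grip_force: 0.0
```

Call:
{"method": "servo_tool", "body": {"increments": [{"grip":0.53,"x":20,"y":0,"z":0,"roll":0},{"grip":0.53,"x":0,"y":0,"z":0,"roll":0},{"grip":0.53,"x":0,"y":0,"z":0,"roll":0}]}}

```text
clock: 6.72
tcp_pos: [0.5307, 0.145, 0.2161]
orientation: [-0.0, 0.793, 0.609, -0.001]
wrist_force: [-0.3, -0.3, 0.3]
finger_gap: 0.0401
grip_force: 0.0
```

```bash
python3 st.py; python3 - <<'E'
from h import *
s=env.get_state(); C=cam("wrist",s)
w=np.ascontiguousarray(env.read_camera("wrist")[:,:,::-1])
im=np.ascontiguousarray(env.read_camera("scene")[:,:,::-1])
for b in [(-27,7,135),(-27,-1,135),(12,92.5,121),(38,92.5,121),(12,92.5,112),(38,92.5,112)]: print(b,proj(C,W(b)).round(1)*1.5)
a=cv2.resize(w,(768,576))[150:576,150:630]
b=cv2.resize(im[120:220,180:310],None,fx=2.4,fy=2.4)
o=np.zeros((426,800,3),np.uint8); o[:,:480]=a; o[:b.shape[0],484:484+b.shape[1]]=b
cv2.imwrite("pics/fin.png",o); cv2.imwrite("pics/finw.png",w)
E
```

```text
t 6.72 box [ -1.3  76.5 216.1] yang -14.94 tilt [-0.002 -0.001 -1.   ] gap 40.1 F [-0.3 -0.3  0.3]
(-27, 7, 135) [337.8  411.15]
(-27, -1, 135) [338.25 424.2 ]
(12, 92.5, 121) [412.65 249.3 ]
(38, 92.5, 121) [463.35 249.45]
(12, 92.5, 112) [411.75 245.4 ]
(38, 92.5, 112) [460.8  245.55]
```

View pics/fin.png

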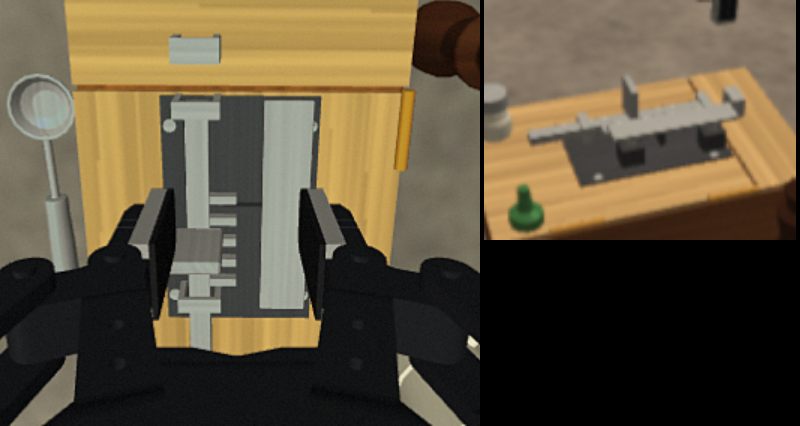

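The tab now sits at the fully open position: its top front edge is at about y 412, where I predicted 411. The bolt is out of the keeper. The bar is back at its released height, with its end at 250 against a predicted 249. Nothing else has moved.

```bash
python3 -c "
from workcell import env
print(env.hand_in())"
```

```text
the job is handed in; nothing more can be done
None
```

The knife box is unbolted and handed in at about 7 s: the bolt was pushed to its open stop with the catch held down, and the final images show it still there with the catch sprung back up; the hand-in call returned no verdict.

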